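# Put a lens barrel away under the turning dust cover

### The arm

A 7-joint arm with a two-finger parallel gripper is mounted at the origin on a cart in front of the work surface, level with it; the furniture and walls round the work are solid. World frame = base frame: x ahead of the robot, y to its left, z up, the work surface at z = 0. Lengths are in m, angles in rad, forces in N, time in s.
With the tool pointing down it reaches from about 0.425 to 0.925 m from the base axis. Payload 6.8 kg.
Tool frame: the origin (TCP) lies midway between the tips of the shut fingers; the grasp point (between the pads) lies 19 mm behind it; z points along the fingers, y is the line along which they close (so a half turn about z gives the same grasp; the last joint's range is limited). The gripper opens to 85 mm and grips with 20 to 120 N. Pads are 22 mm wide; open, the fingers measure 114 mm over their backs; the gripper's body (76 mm by 85 mm) begins 54 mm behind the grasp point. The pads swing forward as they close: fully open they stand 13 mm farther back than shut.
Start: joints at [-1.301, 0.477, 0.022, 1.555, -0.011, 1.109, -0.083], TCP at [0.249, 0.627, 0.231] pointing down, gripper open.
Joint ranges: [-2.96, 2.96], [-0.34, 2.1], [-1.41, 1.46], [0.24, 2.44], [-1.37, 4.51], [0.17, 1.92], [-2.96, 2.96]. Speed limits (rad/s): [2.39, 2.39, 3.14, 3.14, 3.14, 3.14, 3.14].

### API

Orientations are given as a 3x3 rotation matrix whose columns are the frame's x, y, z axes.
In Python, from station import arm, vision, finder gives the robot as it stands. The module is installed in compiled form; this text tells all that it offers.
- The arm moves only by the tool step_arm, never from a script. Its arguments are lists of equal length, an entry for each row: "xyz": the shift along the world's x, y, z in units of 0.025 m (1.0 is 0.025 m), a list of three; "spin": the turn about the world's z in units of 0.1 rad (1.0 is 0.1 rad). In form: {"xyz": [[x, y, z], ...], "spin": [spin, ...]}. A call has 1 to 5 rows; each row shifts and turns the commanded pose from where the row before left it; what a row does not reach is not made up. A row lasts 1/12 s, in which the tool goes at most 41.7 mm and 7.16 degrees, less where a joint would pass 70% of its speed; a pose out of reach is approached as far as the arm can. A call with a number of a shift or a turn outside -1 to 1 is refused whole. A call with a gripper value outside its range is refused whole. "fingers" is the finger opening in mm, from 0 to 85.4, set as the call begins (left out, the last holds). The fingers move at their own pace and stop on an object; the grip force is fixed at half the most. Time passes only in rows, so rows that do not move let the fingers close. It gives the time, the measured TCP pose, the force, the opening and the grip force at its end, in the units of the state.
- arm.state(): the state, without advancing time (a new reading comes with each control period).
- vision.capture(name): name is "scene" or "top" or "wrist"; returns a dict with "color" (480x640x3 uint8, red, green, blue), "K" (3x3 intrinsics, pixels), "cam_to_world" (4x4, takes a point from camera to world coordinates); the wrist camera has in their place "tool_from_camera" (4x4, takes a point from camera to tool coordinates, whose origin is the TCP and whose axes are the flange's). Camera axes: x right, y up, looking along -z (the intrinsics and any distortion apply to the point x, -y, -z); pixel columns grow to the right and rows downward; lengths in m; the calibration is good to about 2 mm. A picture is of the moment at which its call begins: read the wrist's pose just before it. There is no depth.
- arm.sign_off(): hands the job in; it is judged then, once.
Trained networks look in a picture, given as the dict that the camera call returned (one of the last four; its "shot" number tells which), for a name from the list of things; names that differ only in an ending like _2 or _b are one class to them, and where a whole thing is asked for, a point or a joint stands for the part that bears it (a point fixed in the world has none). Each returns a list of dicts, best first, with "conf" (0 to 1); they miss things now and then, are a little off and sometimes report something else, mostly with a low value. They report only what shows in the picture. A call takes as long as a camera call. They do not tell look-alikes from the thing itself.
- finder.regions_of(picture, name): "mask" (480x640 bool, what is visible of it) and "bbox" ([left, top, right, bottom] in pixels, round what is visible of it).
The state is a dict: "time": time; "joint_pos": joint angles; "qvel": joint speeds; "joint_torque": joint torques, N m; "position": TCP position; "tcp_rot": TCP orientation; "ft_force": force on the tool from outside, world axes, zero at the start; "ft_torque": the same for the moment, N m; "opening": finger opening in m; "grip_force": force on a finger pad.
Only numpy, scipy, OpenCV 4.12 (cv2) and the standard library are available. Lean on these libraries where they do the work, as an engineer would, in place of code of your own. Each camera call takes 0.05 s, during which the arm holds its last target. There are 200 camera calls.

### The job

Put the loose black lens barrel away in the round storage carousel: turn the clear dust cover (it has a black knob on top) until its opening stands squarely over the free bay, then stand the barrel upright on the felt in that bay, set down gently and not dropped, and let go. Leave the opening squarely over that bay, because the barrel's retaining ring goes in next, and do not disturb the three barrels already stored or the things lying round about.

Things in the scene. Friction and masses are not known exactly. Their poses are not given: they have to be found in the camera images.
- carousel: round grey tray, 231 mm across, fixed, any yaw. Origin at bench level, centre, z up = the cover's axis. Floor 8 mm above the bench. Dividers (4 mm thick, tops 38 mm above the bench) at 45, 135, 225 and 315 deg from its x axis part four bays, centred 70 mm out along +x, +y, -x, -y, each with a round green felt pad. Outer wall 40 mm high, inner radius 111 mm; hub post radius 16 mm at foot
- dust_cover (a joint): turn of the clear dust cover about the carousel's upright axis, rad, growing anticlockwise from above; 0 when the opening points along the carousel's +x. No stops; friction about 0.12 N m, stays where left. The cover is a clear cap 240 mm across; flat top 4 mm thick, upper face 90 mm above the bench
- cover_opening (a point): middle of the one opening in the cover's top, on its upper face (90 mm above the bench), 70 mm from the axis; turns with the cover, x axis outward. The blue-edged opening is a sector 82 deg wide (41 deg either side of its middle) from 24 to 106 mm from the axis; the rest of the top is closed
- cover_grip (a point): grip point of the cover's black knob: on the cover's axis, 113 mm above the bench (23 mm above the cover's upper face, 9 mm below the knob's top). The knob is an upright bar 14 mm thick, 52 mm long, 28 mm high. The frame turns with the cover: x points to the middle of the opening, across the bar's 14 mm thickness; y runs along the bar
- free_bay: green felt pad, 64 mm across, of the one bay in which no barrel stands; which of the four bays it is varies. Origin on the pad's centre, 8 mm above the bench, 70 mm from the carousel's axis
- loose_barrel: the loose black lens barrel, a plain upright tube 52 mm across and 70 mm high, about 60 g, standing on the 2 mm thick bench mat left of the carousel. Origin at the centre of its underside, z up along the tube
- stored_1: black lens barrel 52 mm across and 70 mm high, standing loose in a bay of the carousel; origin at the centre of its underside
- stored_2: another such barrel in another bay
- stored_3: another such barrel in another bay
- stopper: black rubber bottle stopper, 43 mm across and 32 mm high, loose on the bench beyond and left of the carousel; origin at the centre of its underside
- tape: roll of yellowish paper tape, 68 mm across and 19 mm high, lying loose on the bench right of the carousel; origin at the centre of its underside
- dish: small round white parts dish with a few parts in it, 69 mm across and 16 mm high, loose on the bench mat, farther from the robot than the loose barrel; origin at the centre of its underside
Mind the look-alikes: they are no part of the job. What is shaped like the loose_barrel but red is not meant.

How it is judged:
On the way:
1. the opening of the cover stands over the free bay (middle of the opening within 13 mm, about 10 degrees, of the middle of the bay) while the barrel is still outside the carousel (horizontal distance between cover_opening and free_bay below 0.013 m and horizontal distance between loose_barrel and carousel above 0.13 m), for 0.2 s.
At the end, for the whole second after the job is handed in: The barrel stands upright (within 0.08 rad) and at rest on the floor of the free bay, its axis within 40 mm of the middle of the bay (anywhere inside the bay), and the middle of the cover's opening is within 13 mm (about 10 degrees) of the middle of that bay, seen from above (horizontal distance between cover_opening and free_bay below 0.013 m and horizontal distance between loose_barrel and free_bay below 0.04 m and z of loose_barrel in the frame of free_bay below 0.004 m and angle between loose_barrel's own z axis and vertical below 0.08 rad and linear speed of loose_barrel below 0.02 m/s); the robot touches nothing.
It fails at once if the barrel is dropped: it moves faster than 0.6 m/s (a fall of about 18 mm) without being held (linear speed of loose_barrel above 0.6 m/s and contact force between the fingers and loose_barrel below 0.1 N).
It fails at once if a stored barrel is shifted by more than 20 mm or tipped (distance of any of stored_1, stored_2, stored_3 from where it was at the start of the episode above 0.02 m or angle between any of stored_1, stored_2, stored_3's own z axis and vertical above 0.4 rad).
It fails at once if the stopper, the tape roll or the dish is shifted by more than 30 mm (distance of any of stopper, tape, dish from where it was at the start of the episode above 0.03 m).
It also fails if it takes over 69 s, if anything falls off the work surface, if the arm or the gripper's body presses on something with over 40 N, if the wrist force passes 120 N, or if a joint passes its speed limit or range.

## Working session

There is one attempt and no reset: what is moved stays moved. The work goes in short steps, Python scripts to look and compute and a tool call to move; the robot and the scene stay as the last step left them, time stands still between calls to the robot, and variables do not carry over. Pictures are saved under pics/ and viewed, at most 10 in all, crops included, and the job is handed in when it is done.

Besides the shell and the picture viewer there is one more tool, called after "Request:" as name(argument=value, ...), one argument or row to a line, values as JSON. step_arm: Moves the arm, as the interface text tells. Shifts and turns lie within -1 to 1; 1 stands for 0.025 m of shift or 0.1 rad of turn. Its arguments: {"type":"object","properties":{"xyz":{"type":"array","items":{"type":"array","items":{"type":"number","minimum":-1,"maximum":1}}},"spin":{"type":"array","items":{"type":"number","minimum":-1,"maximum":1}},"fingers":{"type":"number"}},"required":["xyz","spin"]}

```bash
mkdir -p pics && cat > h.py <<'E'
from station import arm, vision, finder
import numpy as np, cv2
def save(p,n): cv2.imwrite('pics/'+n, cv2.cvtColor(p['color'],cv2.COLOR_RGB2BGR))
def pose(p,st=None):
    if 'cam_to_world' in p: return np.array(p['cam_to_world'])
    T=np.eye(4);T[:3,:3]=st['tcp_rot'];T[:3,3]=st['position'];return T@np.array(p['tool_from_camera'])
def ray(p,u,v,z,st=None):
    T=pose(p,st);d=np.linalg.inv(p['K'])@[u,v,1];d=T[:3,:3]@[d[0],-d[1],-d[2]];o=T[:3,3]
    return (o+d*(z-o[2])/d[2]).round(4)
def proj(p,X,st=None):
    c=np.linalg.inv(pose(p,st))@np.append(X,1);q=np.array(p['K'])@[c[0],-c[1],-c[2]];return (q[:2]/q[2]).round(1)
E
python3 - <<'E'
from h import *
s=arm.state();print(s['time'],s['position'],np.round(s['tcp_rot'],2).tolist())
for n in ('top','scene'):
    p=vision.capture(n);save(p,n+'.png');print(n,pose(p)[:3].round(3).tolist(),p['K'],[k for k in p])
    for t in ('carousel','dust_cover','cover_opening','loose_barrel','free_bay','stopper','tape','dish'):
        print(t,[(round(r['conf'],2),np.round(r['bbox']).tolist()) for r in finder.regions_of(p,t)][:5])
E
```

```text
0.0 [0.24876742 0.62685245 0.23032942] [[-0.93, 0.37, -0.0], [0.37, 0.93, -0.0], [-0.0, -0.0, -1.0]]
top [[-0.024, 0.981, -0.192, 0.365], [-1.0, -0.027, -0.012, -0.037], [-0.017, 0.192, 0.981, 1.384]] [[513.30666763   0.         325.92497339]
 [  0.         513.30666763 241.44537712]
 [  0.           0.           1.        ]] ['color', 'K', 'cam_to_world', 'shot']
carousel [(0.63, [324.0, 231.0, 418.0, 326.0]), (0.26, [297.0, 198.0, 315.0, 212.0])]
dust_cover [(0.91, [328.0, 232.0, 420.0, 323.0])]
cover_opening [(0.7, [326.0, 232.0, 421.0, 326.0]), (0.26, [446.0, 284.0, 476.0, 310.0])]
loose_barrel [(0.57, [226.0, 291.0, 248.0, 317.0]), (0.52, [195.0, 269.0, 222.0, 289.0]), (0.34, [328.0, 231.0, 421.0, 324.0])]
free_bay []
stopper [(0.59, [298.0, 201.0, 313.0, 213.0]), (0.53, [445.0, 282.0, 474.0, 309.0])]
tape [(0.72, [445.0, 285.0, 474.0, 308.0])]
dish [(0.69, [205.0, 225.0, 231.0, 255.0])]
scene [[0.57, 0.532, -0.626, -0.197], [-0.821, 0.379, -0.427, -0.566], [0.01, 0.757, 0.653, 0.906]] [[612.29472156   0.         317.89925186]
 [  0.         612.29472156 246.09347301]
 [  0.           0.           1.        ]] ['color', 'K', 'cam_to_world', 'shot']
carousel [(0.66, [278.0, 242.0, 406.0, 360.0])]
dust_cover [(0.94, [283.0, 243.0, 405.0, 359.0])]
cover_opening [(0.69, [280.0, 240.0, 410.0, 359.0])]
loose_barrel [(0.97, [176.0, 230.0, 203.0, 270.0]), (0.58, [172.0, 202.0, 203.0, 236.0])]
free_bay [(0.32, [283.0, 243.0, 408.0, 357.0])]
stopper [(0.49, [321.0, 216.0, 341.0, 236.0])]
tape [(0.7, [423.0, 368.0, 462.0, 407.0])]
dish [(0.84, [209.0, 202.0, 237.0, 220.0])]
```

View pics/top.png

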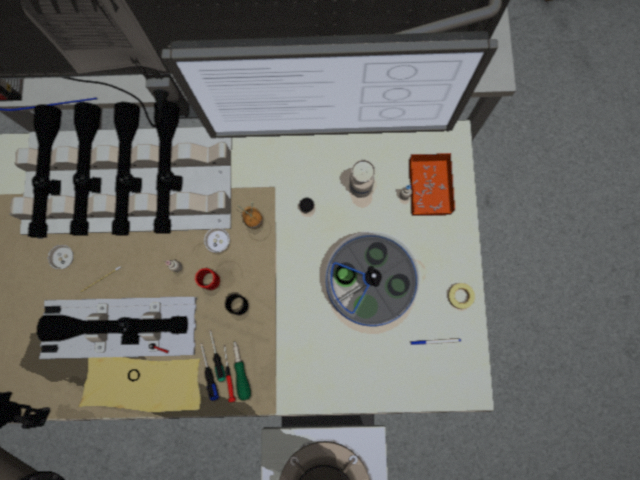

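View pics/scene.png

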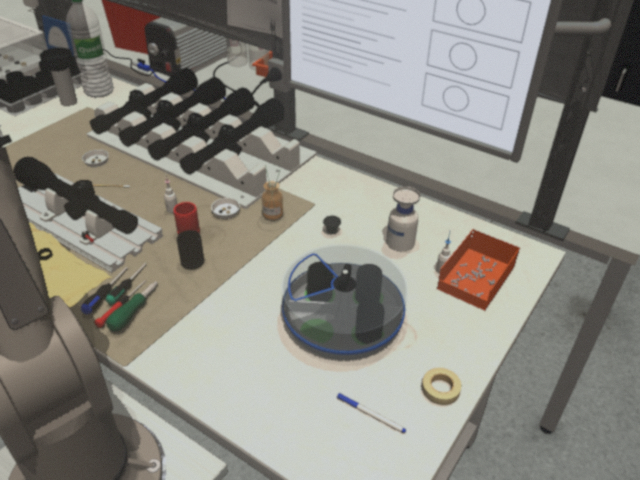

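The top picture shows the candidates for the loose barrel: black tube at (237,304), red tube (207,279), and the stopper (306,205). By the description it's the black one at (237,304). The opening is at about (347,287), and bare felt shows at about (366,305). I'll crop close on both.

```bash
python3 - <<'E'
from h import *
p=vision.capture('top');q=vision.capture('scene')
A=cv2.resize(p['color'][225:335,320:430],(550,550),interpolation=cv2.INTER_CUBIC)
B=cv2.resize(p['color'][255:325,190:260],(250,250),interpolation=cv2.INTER_CUBIC)
C=cv2.resize(q['color'][195:280,160:245],(250,250),interpolation=cv2.INTER_CUBIC)
im=np.zeros((550,800,3),np.uint8);im[:,:550]=A;im[:250,550:]=B;im[300:,550:]=C
save({'color':im},'crop1.png')
m=finder.regions_of(p,'dust_cover')[0]['mask'];v,u=np.nonzero(m);(cx,cy),(w,h),a=cv2.fitEllipse(cv2.findContours(m.astype(np.uint8),0,2)[0][0])
print('cover',cx,cy,w,h,[ray(p,cx,cy,z) for z in(0.045,.09)])
for r in finder.regions_of(p,'loose_barrel')[:2]:
    b=r['bbox'];print(b,ray(p,(b[0]+b[2])/2,(b[1]+b[3])/2,.04))
for r in finder.regions_of(q,'loose_barrel')[:2]:
    b=r['bbox'];print(b,ray(q,(b[0]+b[2])/2,(b[1]+b[3])/2,.037))
for n in('stopper','tape','dish'):
    b=finder.regions_of(q,n)[0]['bbox'];print(n,ray(q,(b[0]+b[2])/2,(b[1]+b[3])/2,.012))
print('felt',ray(p,366,306,.008),'knob',ray(p,373,275,.12),arm.state()['time'])
E
```

```text
cover 371.8700866699219 278.029541015625 94.25707244873047 94.6668701171875 [array([ 0.527 , -0.1381,  0.045 ]), array([ 0.5215, -0.1347,  0.09  ])]
[222.5, 290.6, 250.5, 313.8] [0.4733 0.2177 0.04  ]
[195.4, 269.3, 221.9, 291.5] [0.5325 0.292  0.04  ]
[172.6, 202.3, 201.9, 232.1] [0.545  0.3029 0.037 ]
[179.6, 229.2, 201.7, 268.7] [0.4686 0.2192 0.037 ]
stopper [0.737  0.0323 0.012 ]
tape [ 0.4702 -0.3773  0.012 ]
dish [0.6384 0.2726 0.012 ]
felt [ 0.457  -0.1223  0.008 ] knob [ 0.5254 -0.1356  0.12  ] 1.3
```

View pics/crop1.png

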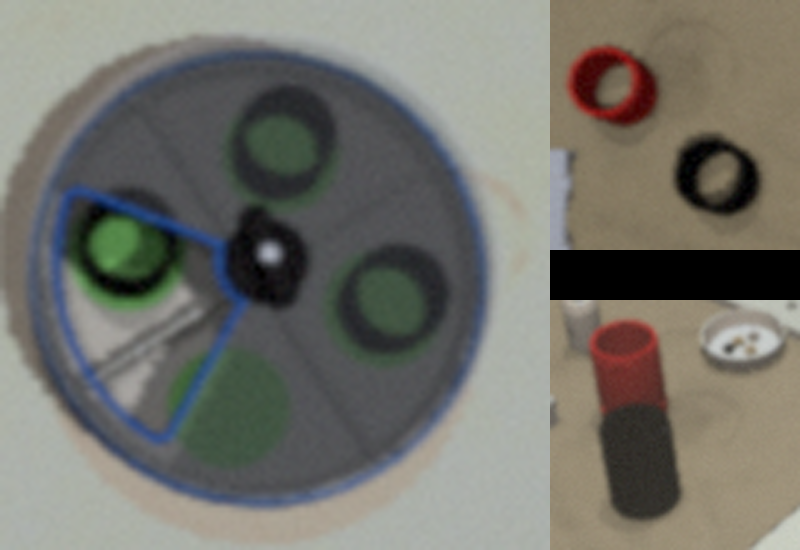

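The crop confirms the black tube at the lower right of the red one. Bare felt is at crop (230,407), which is pixel (366,306). The opening's corners are at crop (70,190), (228,243), (242,303) and (165,438).

```bash
python3 - <<'E'
from h import *
from scipy.optimize import least_squares
p=vision.capture('top');f=lambda u,v,z:ray(p,320+u/5-.4,225+v/5-.4,z)[:2]
C=[f(70,190,.09),f(228,243,.09),f(242,303,.09),f(165,438,.09)]
a=np.radians(41)
# felts: free and stored ones; opposite pairs
F=[f(230,407,.008),f(283,145,.008),f(392,297,.008),f(122,250,.008)]
def mod(x,s):
    return [x[:2]+r*np.array([np.cos(x[2]+q),np.sin(x[2]+q)]) for r,q in((106,-a*s),(24,-a*s),(24,a*s),(106,a*s))]
for s in(1,-1):
    r=least_squares(lambda x:(np.array(mod(np.r_[x[:2],x[2]],s))*1-1000*np.array(C)).ravel(),[523,-136,2.4]);print(s,r.x,r.cost)
print(F, f(269,252,.122))
for c in ([.5235,-.1365],r.x[:2]/1000): print('bay angles',[np.degrees(np.arctan2(*(g-c)[::-1])).round(1) for g in F],[np.linalg.norm(g-c).round(3) for g in F])
E
```

```text
1 [ 525.05294866 -137.74195798    1.89072187] 13.230201891768465
-1 [492.99337649 -45.02424419   5.05827736] 7816.083659967705
[array([ 0.4571, -0.1212]), array([ 0.5978, -0.1554]), array([ 0.5135, -0.2102]), array([ 0.5427, -0.0663])] [ 0.5251 -0.1364]
bay angles [np.float64(167.0), np.float64(-14.3), np.float64(-97.7), np.float64(74.7)] [np.float64(0.068), np.float64(0.077), np.float64(0.074), np.float64(0.073)]
bay angles [np.float64(-115.2), np.float64(-46.5), np.float64(-82.9), np.float64(-23.2)] [np.float64(0.084), np.float64(0.152), np.float64(0.166), np.float64(0.054)]
```

Cover axis is about (0.525, -0.137). The opening is at about 108° and the free bay at about 167°, so the cover needs about +1.02 rad. I'll travel to the knob, spinning -2.44 rad on the way.

Request:
step_arm(
  xyz=[
    [1,-1,0],
    [1,-1,0],
    [1,-1,0],
    [1,-1,0],
    [1,-1,0],
  ],
  spin=[-0.9,-0.9,-0.9,-0.9,-0.9],
)

```text
time: 1.77
position: [0.375, 0.5011, 0.2315]
tcp_rot: [[-0.673, 0.739, 0.0], [0.739, 0.673, 0.0], [0.0, 0.0, -1.0]]
ft_force: [0.3, 0.2, -0.3]
opening: 0.0853
grip_force: 0.0
```

Request:
step_arm(
  xyz=[
    [1,-1,0],
    [1,-1,0],
    [1,-1,0],
    [1,-1,0],
    [1,-1,0],
  ],
  spin=[-0.9,-0.9,-0.9,-0.9,-0.9],
)

```text
time: 2.18
position: [0.5, 0.3761, 0.2316]
tcp_rot: [[-0.285, 0.959, 0.0], [0.959, 0.285, 0.0], [0.0, 0.0, -1.0]]
ft_force: [-0.1, 1.1, 0.3]
opening: 0.0851
grip_force: 0.0
```

Request:
step_arm(
  xyz=[
    [1,-1,0],
    [0,-1,0],
    [0,-1,0],
    [0,-1,0],
    [0,-1,0],
  ],
  spin=[-0.9,-0.9,-0.9,-0.9,-0.9],
)

```text
time: 2.6
position: [0.524, 0.2512, 0.2314]
tcp_rot: [[0.161, 0.987, 0.0], [0.987, -0.161, 0.0], [0.0, 0.0, -1.0]]
ft_force: [0.1, -0.3, -0.3]
opening: 0.0853
grip_force: 0.0
```

Request:
step_arm(
  xyz=[
    [0,-1,0],
    [0,-1,0],
    [0,-1,0],
    [0,-1,0],
    [0,-1,0],
  ],
  spin=[-0.9,-0.9,-0.9,-0.9,-0.9],
)

```text
time: 3.02
position: [0.5239, 0.1263, 0.2315]
tcp_rot: [[0.574, 0.819, 0.0], [0.819, -0.574, 0.0], [0.001, 0.0, -1.0]]
ft_force: [0.3, 0.4, 0.8]
opening: 0.0853
grip_force: 0.0
```

Request:
step_arm(
  xyz=[
    [0,-1,0],
    [0,-1,0],
    [0,-1,0],
    [0,-1,0],
    [0,-1,0],
  ],
  spin=[-0.9,-0.9,-0.9,-0.9,-0.9],
)

```text
time: 3.43
position: [0.5239, 0.0013, 0.2316]
tcp_rot: [[0.873, 0.488, 0.001], [0.488, -0.873, 0.0], [0.001, -0.0, -1.0]]
ft_force: [-0.2, -0.3, 0.5]
opening: 0.0851
grip_force: 0.0
```

Request:
step_arm(
  xyz=[
    [0,-1,0],
    [0,-0.5,0],
    [0,0,0],
  ],
  spin=[-0.9,-0.9,0],
)

```text
time: 3.68
position: [0.5237, -0.0387, 0.2317]
tcp_rot: [[0.948, 0.319, 0.001], [0.319, -0.948, -0.001], [0.0, 0.001, -1.0]]
ft_force: [-0.1, -0.3, 0.5]
opening: 0.0855
grip_force: 0.0
```

Request:
step_arm(
  xyz=[
    [0,-1,0],
    [0,-1,0],
    [0,-1,0],
    [0.05,-0.9,0],
    [0,0,0],
  ],
  spin=[0,0,0,0,0],
)

```text
time: 4.1
position: [0.5251, -0.1365, 0.2319]
tcp_rot: [[0.946, 0.325, 0.001], [0.325, -0.946, -0.002], [0.0, 0.002, -1.0]]
ft_force: [-0.2, -0.3, 0.3]
opening: 0.0855
grip_force: 0.0
```

```bash
python3 - <<'E'
from h import *
s=arm.state();p=vision.capture('wrist');save(p,'w1.png');print(s['position'],np.array(p['tool_from_camera']).round(3).tolist(),p['K'][0])
print('grip',proj(p,[.525,-.137,.122],s))
for t in np.radians([167,77,-13,-103]): print(proj(p,[.525+.07*np.cos(t),-.137+.07*np.sin(t),.008],s))
E
```

```text
[ 0.52505089 -0.13648386  0.2318582 ] [[0.0, 0.952, 0.306, 0.077], [1.0, -0.0, -0.0, 0.0], [-0.0, 0.306, -0.952, -0.143], [0.0, 0.0, 0.0, 1.0]] [370.10384904   0.         308.6931801 ]
grip [308.6 234.6]
[273.2 256.6]
[247.5 164. ]
[347.  140.4]
[365.5 236.5]
```

View pics/w1.png

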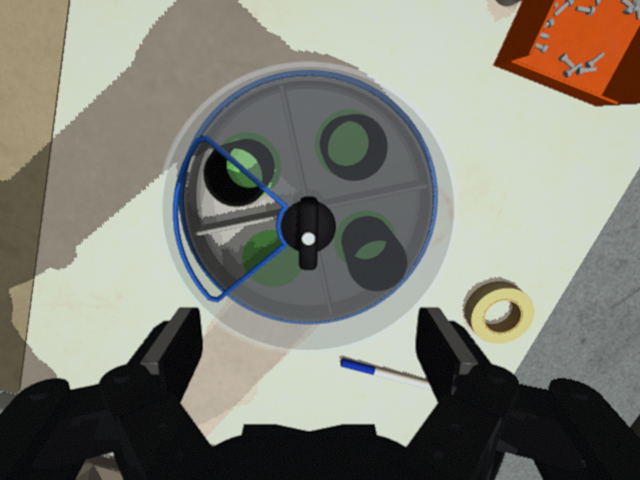

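The wrist picture shows the knob bar upright at (308,233), close to the prediction, and aligned with the tool. Dividers run from (198,232) to (425,187) and from (283,85) to (330,315). I'll descend and grip.

```bash
python3 - <<'E'
from h import *
s=arm.state();p=vision.capture('wrist')
P=lambda u,v,z:ray(p,u,v,z,s)[:2]
for a,b in(((198,232),(425,187)),((283,85),(330,315))):
    d=P(*b,.038)-P(*a,.038);print(np.degrees(np.arctan2(d[1],d[0]))%90)
c=np.array([.525,-.137])
for q in((203,139),(285,208),(284,245),(219,299)):
    d=P(*q,.09)-c;print(np.degrees(np.arctan2(d[1],d[0])),np.linalg.norm(d))
print(P(308,238,.122))
E
```

```text
30.539688868314094
30.353025950156905
70.03102081721862 0.10394969937426467
77.14436602709102 0.024719627828913605
147.31306345898946 0.028515960443232513
149.14144341224375 0.10274497554625239
[ 0.5226 -0.1348]
```

Request:
step_arm(
  xyz=[
    [0,0,-1],
    [0,0,-1],
    [0,0,-1],
    [0,0,-1],
    [0,0,-0.7],
  ],
  spin=[0,0,0,0,0],
  fingers=60,
)

```text
time: 4.62
position: [0.5248, -0.1296, 0.1115]
tcp_rot: [[0.943, 0.332, -0.002], [0.332, -0.943, 0.001], [-0.002, -0.002, -1.0]]
ft_force: [-0.4, -0.1, 0.5]
opening: 0.0605
grip_force: 0.0
```

Request:
step_arm(
  xyz=[
    [0,0,-0.3],
    [0,0,-0.3],
    [0,0,0],
  ],
  spin=[0,0,0],
)

```text
time: 4.87
position: [0.5251, -0.1313, 0.0981]
tcp_rot: [[0.944, 0.33, -0.001], [0.33, -0.944, 0.001], [-0.001, -0.001, -1.0]]
ft_force: [-0.7, 0.7, -0.2]
opening: 0.0601
grip_force: 0.0
```

Request:
step_arm(
  xyz=[
    [0,0,0],
    [0,0,0],
    [0,0,0],
    [0,0,0],
    [0,0,0],
  ],
  spin=[0,0,0,0,0],
  fingers=0,
)

```text
time: 5.28
position: [0.5271, -0.1355, 0.1003]
tcp_rot: [[0.945, 0.326, 0.005], [0.326, -0.945, -0.004], [0.004, 0.006, -1.0]]
ft_force: [3.5, -7.2, -1.1]
opening: 0.0128
grip_force: 60.3
```

Request:
step_arm(
  xyz=[
    [0,0,0],
    [0,0,0],
    [0,0,0],
    [0,0,0],
    [0,0,0],
  ],
  spin=[0.6,0.8,0.8,0.8,0.8],
)

```text
time: 5.7
position: [0.5264, -0.1342, 0.1002]
tcp_rot: [[0.754, 0.656, 0.003], [0.656, -0.754, -0.001], [0.001, 0.003, -1.0]]
ft_force: [-0.1, -3.7, 4.7]
opening: 0.0126
grip_force: 61.1
```

Request:
step_arm(
  xyz=[
    [0,0,0],
    [0,0,0],
    [0,0,0],
    [0,0,0],
    [0,0,0],
  ],
  spin=[0.8,0.8,0.8,0.8,0.8],
)

```text
time: 6.12
position: [0.5251, -0.1332, 0.1002]
tcp_rot: [[0.439, 0.898, 0.0], [0.898, -0.439, 0.0], [0.001, 0.0, -1.0]]
ft_force: [-4.2, 0.8, 9.6]
opening: 0.0129
grip_force: 61.9
```

Request:
step_arm(
  xyz=[
    [0,0,0],
    [0,0,0],
    [0,0,0],
    [0,0,0],
    [0,0,0],
  ],
  spin=[0.8,0.8,0.5,0,0],
)

```text
time: 6.53
position: [0.5243, -0.1329, 0.1002]
tcp_rot: [[0.245, 0.97, -0.001], [0.97, -0.245, 0.001], [0.001, -0.001, -1.0]]
ft_force: [-6.5, 1.8, 12.4]
opening: 0.0126
grip_force: 62.2
```

Request:
step_arm(
  xyz=[
    [0,0,0],
    [0,0,0],
    [0,0,0],
    [0,0,0],
    [0,0,0.2],
  ],
  spin=[0,0,0,0,0],
  fingers=70,
)

```text
time: 6.95
position: [0.5248, -0.1324, 0.1033]
tcp_rot: [[0.244, 0.97, -0.001], [0.97, -0.244, 0.0], [-0.0, -0.001, -1.0]]
ft_force: [0.3, -0.0, -0.1]
opening: 0.0695
grip_force: 0.0
```

Request:
step_arm(
  xyz=[
    [0,0,1],
    [0,0,1],
    [0,0,1],
    [0,0,1],
    [0,0,1],
  ],
  spin=[0,0,0,0,0],
  fingers=85,
)

```text
time: 7.37
position: [0.5251, -0.1327, 0.2303]
tcp_rot: [[0.245, 0.97, 0.0], [0.97, -0.245, -0.0], [-0.0, 0.0, -1.0]]
ft_force: [1.0, 0.1, 0.2]
opening: 0.0849
grip_force: 0.0
```

```bash
python3 - <<'E'
from h import *
s=arm.state();p=vision.capture('wrist');save(p,'w2.png');print(s['position'])
c=np.array([.525,-.136]);t=np.radians(165.5)
for r,d,z in((70,0,.008),(106,-41,.09),(106,41,.09),(24,-41,.09),(24,41,.09)):
    a=t+np.radians(d);print(proj(p,[*(c+r/1000*np.array([np.cos(a),np.sin(a)])),z],s))
E
```

```text
[ 0.52507037 -0.13267031  0.23033864]
[240.5 204.3]
[202.6 135.7]
[215.9 305. ]
[287.4 207.6]
[287.8 245.7]
```

View pics/w2.png

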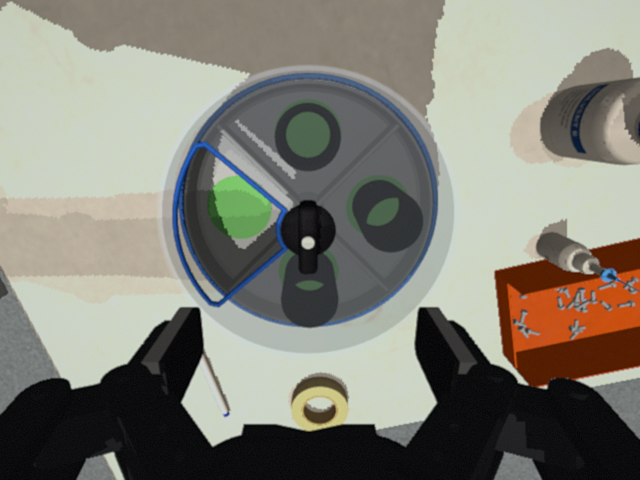

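The opening corners (203,144) and (217,303) and the felt centre (240,207) are all shifted alike by about 3 px from the prediction. So the opening is squarely over the empty bay, and the axis is about (0.525, -0.1375). Now the barrel.

Request:
step_arm(
  xyz=[
    [0,1,0],
    [0,1,0],
    [0,1,0],
    [0,1,0],
    [0,1,0],
  ],
  spin=[-0.3,-0.3,-0.3,-0.3,-0.3],
)

```text
time: 7.83
position: [0.5251, -0.0065, 0.229]
tcp_rot: [[0.388, 0.922, 0.0], [0.922, -0.388, 0.0], [0.0, 0.0, -1.0]]
ft_force: [0.1, -0.3, -0.4]
opening: 0.085
grip_force: 0.0
```

Request:
step_arm(
  xyz=[
    [0,1,0],
    [0,1,0],
    [-0.2,1,0],
    [-0.3,1,0],
    [-0.3,1,0],
  ],
  spin=[-0.3,-0.3,-0.3,-0.3,-0.3],
)

```text
time: 8.25
position: [0.505, 0.1185, 0.2289]
tcp_rot: [[0.522, 0.853, 0.0], [0.853, -0.522, -0.0], [0.0, 0.0, -1.0]]
ft_force: [0.2, 0.3, 0.4]
opening: 0.0847
grip_force: 0.0
```

Request:
step_arm(
  xyz=[
    [-0.4,1,0],
    [-0.4,1,0],
    [-0.4,1,0],
    [-0.2,1,0],
    [0,0,0],
  ],
  spin=[-0.3,-0.3,-0.3,-0.3,-0.3],
)

```text
time: 8.67
position: [0.4684, 0.2234, 0.2289]
tcp_rot: [[0.637, 0.771, -0.0], [0.771, -0.637, 0.002], [0.002, -0.002, -1.0]]
ft_force: [0.4, 0.7, -0.5]
opening: 0.0851
grip_force: 0.0
```

```bash
python3 - <<'E'
from h import *
s=arm.state();p=vision.capture('wrist');save(p,'w3.png');print(s['position'],s['joint_pos'])
print(proj(p,[.471,.2185,.072],s),proj(p,[.471,.2185,.002],s))
for r in finder.regions_of(p,'loose_barrel'): print(r['conf'],r['bbox'])
E
```

```text
[0.46842997 0.22340651 0.22889315] [-0.85775116  0.22508248  0.34437817  1.94729318 -0.09328421  0.98310563
 -1.16065097]
[315.4 220.5] [314.4 202.8]
0.91 [280.4, 181.8, 343.6, 255.0]
0.81 [286.3, 57.5, 351.3, 124.2]
```

View pics/w3.png

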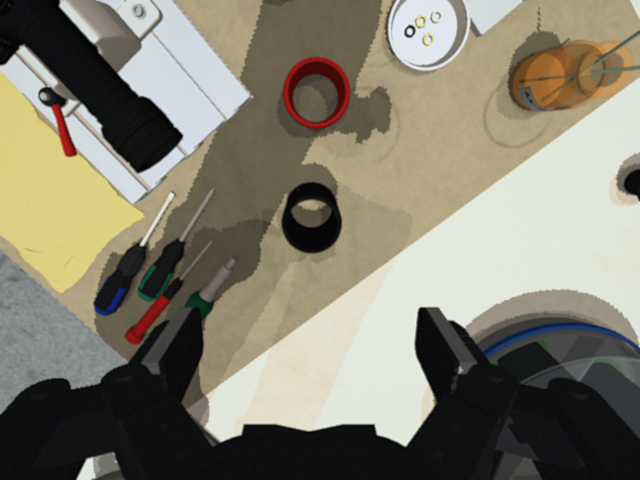

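The black barrel's top rim is centred at about (312,224), the red one is at (316,93), and the dish is at (428,30). The choice is confirmed, with the barrel axis at about (0.468, 0.218). Descend and grip.

Request:
step_arm(
  xyz=[
    [0,-0.2,-1],
    [0,0,-1],
    [0,0,-1],
    [0,0,-1],
    [0,0,-1],
  ],
  spin=[0,0,0,0,0],
)

```text
time: 9.18
position: [0.4708, 0.211, 0.103]
tcp_rot: [[0.643, 0.766, 0.001], [0.766, -0.643, -0.0], [0.0, 0.001, -1.0]]
ft_force: [-0.4, -0.2, -0.0]
opening: 0.0852
grip_force: 0.0
```

Request:
step_arm(
  xyz=[
    [0,0,-0.8],
    [0,0,-0.8],
    [0,0,-0.7],
    [0,0,-0.5],
    [0,0,0],
  ],
  spin=[0,0,0,0,0],
)

```text
time: 9.6
position: [0.4692, 0.2103, 0.0318]
tcp_rot: [[0.643, 0.766, -0.003], [0.766, -0.643, -0.003], [-0.004, -0.001, -1.0]]
ft_force: [0.5, -0.8, 0.7]
opening: 0.0851
grip_force: 0.0
```

Request:
step_arm(
  xyz=[
    [0,0,0],
    [0,0,0],
    [0,0,0],
    [0,0,0],
    [0,0,0],
  ],
  spin=[0,0,0,0,0],
  fingers=40,
)

```text
time: 10.02
position: [0.4712, 0.2125, 0.0351]
tcp_rot: [[0.642, 0.767, 0.002], [0.767, -0.642, 0.001], [0.002, 0.001, -1.0]]
ft_force: [-0.3, -1.3, 6.9]
opening: 0.0504
grip_force: 61.6
```

Request:
step_arm(
  xyz=[
    [0,0,0.4],
    [0,0,0.8],
    [0,0,0.8],
    [0,0,1],
    [0,0,1],
  ],
  spin=[0,0,0,0,0],
)

```text
time: 10.43
position: [0.4699, 0.2122, 0.1355]
tcp_rot: [[0.642, 0.767, -0.0], [0.767, -0.642, -0.0], [-0.0, -0.0, -1.0]]
ft_force: [-0.2, -0.0, -0.3]
opening: 0.0502
grip_force: 62.4
```

Request:
step_arm(
  xyz=[
    [0,0,1],
    [0,0,1],
    [0,0,1],
    [0,-0.5,0.5],
    [0,-0.8,0],
  ],
  spin=[0,0,0,-0.5,-0.8],
)

```text
time: 10.85
position: [0.4718, 0.1823, 0.2254]
tcp_rot: [[0.735, 0.678, 0.006], [0.678, -0.735, 0.005], [0.007, 0.0, -1.0]]
ft_force: [1.0, -0.4, -0.8]
opening: 0.0501
grip_force: 62.4
```

Request:
step_arm(
  xyz=[
    [0,-1,0],
    [0,-1,0],
    [0,-1,0],
    [0,-1,0],
    [0,-1,0],
  ],
  spin=[-0.9,-0.9,-0.9,-0.9,-0.9],
)

```text
time: 11.27
position: [0.4698, 0.0537, 0.2221]
tcp_rot: [[0.958, 0.285, 0.001], [0.285, -0.958, 0.001], [0.001, -0.001, -1.0]]
ft_force: [-0.3, -0.1, -1.5]
opening: 0.0499
grip_force: 62.4
```

Request:
step_arm(
  xyz=[
    [0,-1,0],
    [0,-1,0],
    [0,-1,0],
    [0,-0.8,0],
    [0,-0.5,0],
  ],
  spin=[-0.9,-0.9,-0.9,-0.9,-0.9],
)

```text
time: 11.68
position: [0.4697, -0.0551, 0.2222]
tcp_rot: [[0.987, -0.163, 0.001], [-0.163, -0.987, 0.0], [0.001, -0.001, -1.0]]
ft_force: [1.1, -1.0, -0.8]
opening: 0.0503
grip_force: 62.4
```

Request:
step_arm(
  xyz=[
    [0,0,0],
    [0,0,0],
  ],
  spin=[-0.5,0],
)

```text
time: 11.85
position: [0.4699, -0.0535, 0.2219]
tcp_rot: [[0.978, -0.209, 0.001], [-0.209, -0.978, 0.001], [0.0, -0.001, -1.0]]
ft_force: [0.5, 0.7, -1.2]
opening: 0.0499
grip_force: 62.4
```

Request:
step_arm(
  xyz=[
    [-0.2,-0.8,0],
    [-0.2,-0.9,0],
    [-0.2,-0.9,0],
    [0,0,0],
  ],
  spin=[-0.2,-0.2,0,0],
)

```text
time: 12.18
position: [0.4539, -0.1212, 0.2219]
tcp_rot: [[0.969, -0.246, 0.0], [-0.246, -0.969, -0.001], [0.001, 0.001, -1.0]]
ft_force: [-0.1, -0.6, -1.1]
opening: 0.0502
grip_force: 62.5
```

```bash
python3 - <<'E'
from h import *
s=arm.state();p=vision.capture('wrist');q=vision.capture('scene')
im=np.zeros((480,800,3),np.uint8);im[:,:400]=p['color'][:,110:510];im[:,400:]=cv2.resize(q['color'][160:400,220:420],(400,480))
save({'color':im},'w4.png')
x=s['position'];R=np.array(s['tcp_rot']);print(x,R[:,1],s['joint_pos'])
top=x+[0,0,.0369]; print('tcp-centred barrel top/bottom in wrist crop',proj(p,top,s)-[110,0],proj(p,x-[0,0,.033],s)-[110,0])
c=np.array([.525,-.1375]);t=np.radians(165.5)
for r,d,z in((70,0,.008),(106,-41,.09),(106,41,.09)):
    a=t+np.radians(d);print(proj(p,[*(c+r/1000*np.array([np.cos(a),np.sin(a)])),z],s)-[110,0])
E
```

```text
[ 0.4538794  -0.12119108  0.22192213] [-2.46311552e-01 -9.69190569e-01  5.09639628e-04] [-0.52403491  0.16498269  0.73687415  2.07642485 -0.13579777  0.94635443
 -1.53397055]
tcp-centred barrel top/bottom in wrist crop [196.7 362.7] [197.2 278.4]
[195.7 200.6]
[105.4 234.7]
[284.4 235.4]
```

View pics/w4.png

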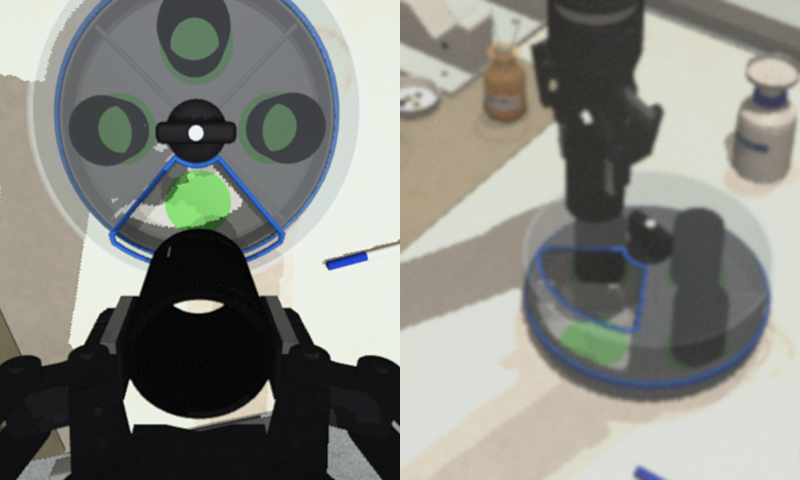

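The opening corners (112,238) and (282,236) and the felt (198,201) match the prediction. The barrel, with its top centred at about (199,355), is aligned over the opening. Descend to just above the cover first.

Request:
step_arm(
  xyz=[
    [0,0,-0.6],
    [0,0,-0.7],
    [0,0,-0.7],
    [0,0,-0.7],
    [0,0,-0.5],
  ],
  spin=[0,0,0,0,0],
)

```text
time: 12.7
position: [0.4551, -0.1156, 0.1401]
tcp_rot: [[0.971, -0.24, -0.001], [-0.24, -0.971, 0.001], [-0.001, -0.001, -1.0]]
ft_force: [0.3, 0.1, -0.2]
opening: 0.05
grip_force: 62.4
```

Request:
step_arm(
  xyz=[
    [0,0,0],
    [0,0,0],
  ],
  spin=[0,0],
)

```text
time: 12.87
position: [0.4552, -0.1164, 0.1412]
tcp_rot: [[0.97, -0.241, -0.001], [-0.241, -0.97, 0.0], [-0.001, 0.0, -1.0]]
ft_force: [-0.2, 0.0, -1.4]
opening: 0.0506
grip_force: 62.5
```

Request:
step_arm(
  xyz=[
    [0,-0.15,0],
    [0,0,-0.4],
    [0,0,-0.4],
    [0,0,-0.4],
    [0,0,-0.4],
  ],
  spin=[0,0,0,0,0],
)

```text
time: 13.28
position: [0.4551, -0.1212, 0.1003]
tcp_rot: [[0.97, -0.244, -0.0], [-0.244, -0.97, 0.0], [-0.0, -0.0, -1.0]]
ft_force: [-0.2, -0.1, -0.6]
opening: 0.0504
grip_force: 62.5
```

Request:
step_arm(
  xyz=[
    [0,0,-0.4],
    [0,0,-0.4],
    [0,0,-0.4],
    [0,0,-0.4],
    [0,0,0],
  ],
  spin=[0,0,0,0,0],
)

```text
time: 13.7
position: [0.454, -0.1211, 0.0594]
tcp_rot: [[0.97, -0.244, -0.003], [-0.244, -0.97, 0.0], [-0.003, 0.001, -1.0]]
ft_force: [-0.3, 0.7, -1.5]
opening: 0.0502
grip_force: 62.4
```

Bottom is now about 18 mm above the felt. Lower the rest slowly and watch the force.

Request:
step_arm(
  xyz=[
    [0,0,-0.2],
    [0,0,-0.2],
    [0,0,-0.1],
    [0,0,0],
    [0,0,0],
  ],
  spin=[0,0,0,0,0],
)

```text
time: 14.12
position: [0.4553, -0.1214, 0.0489]
tcp_rot: [[0.97, -0.244, 0.0], [-0.244, -0.97, -0.0], [0.0, -0.0, -1.0]]
ft_force: [0.3, 0.8, -0.7]
opening: 0.0502
grip_force: 62.5
```

Request:
step_arm(
  xyz=[
    [0,0,-0.1],
    [0,0,-0.05],
    [0,0,0],
    [0,0,0],
  ],
  spin=[0,0,0,0],
)

```text
time: 14.45
position: [0.4552, -0.1213, 0.0451]
tcp_rot: [[0.97, -0.244, -0.0], [-0.244, -0.97, 0.0], [-0.0, 0.0, -1.0]]
ft_force: [0.4, 0.1, -0.5]
opening: 0.05
grip_force: 62.5
```

Request:
step_arm(
  xyz=[
    [0,0,-0.08],
    [0,0,0],
    [0,0,0],
  ],
  spin=[0,0,0],
)

```text
time: 14.7
position: [0.4551, -0.1213, 0.043]
tcp_rot: [[0.97, -0.244, -0.0], [-0.244, -0.97, 0.0], [-0.0, 0.0, -1.0]]
ft_force: [0.4, -0.0, -0.2]
opening: 0.0504
grip_force: 62.5
```

Request:
step_arm(
  xyz=[
    [0,0,-0.06],
    [0,0,0],
    [0,0,0],
  ],
  spin=[0,0,0],
)

```text
time: 14.95
position: [0.4555, -0.1215, 0.0418]
tcp_rot: [[0.97, -0.244, 0.001], [-0.244, -0.97, -0.0], [0.001, -0.0, -1.0]]
ft_force: [-0.9, 0.1, 3.8]
opening: 0.05
grip_force: 62.2
```

Touching the felt (about 4 N up). Release with a limited opening and rise straight up.

Request:
step_arm(
  xyz=[
    [0,0,0],
    [0,0,0],
    [0,0,0],
    [0,0,0],
  ],
  spin=[0,0,0,0],
  fingers=63,
)

```text
time: 15.28
position: [0.4553, -0.1211, 0.0415]
tcp_rot: [[0.97, -0.243, -0.0], [-0.243, -0.97, 0.0], [-0.0, -0.0, -1.0]]
ft_force: [0.8, 1.6, 0.6]
opening: 0.063
grip_force: 0.6
```

Request:
step_arm(
  xyz=[
    [0,0,0.2],
    [0,0,0.3],
    [0,0,0.4],
    [0,0,0.4],
    [0,0,0.4],
  ],
  spin=[0,0,0,0,0],
)

```text
time: 15.7
position: [0.4554, -0.1215, 0.0854]
tcp_rot: [[0.97, -0.244, 0.001], [-0.244, -0.97, -0.0], [0.001, -0.0, -1.0]]
ft_force: [-0.2, -0.3, 0.6]
opening: 0.0632
grip_force: 0.0
```

Request:
step_arm(
  xyz=[
    [0,0,0.5],
    [0,0,0.8],
    [0,0,1],
    [0,0,1],
    [0,0,1],
  ],
  spin=[0,0,0,0,0],
)

```text
time: 16.12
position: [0.4549, -0.1217, 0.1935]
tcp_rot: [[0.97, -0.244, 0.0], [-0.244, -0.97, -0.0], [0.0, 0.0, -1.0]]
ft_force: [1.2, 0.5, 0.3]
opening: 0.0631
grip_force: 0.0
```

Request:
step_arm(
  xyz=[
    [0,0,1],
    [0,0,0],
    [0,0,0],
  ],
  spin=[0,0,0],
)

```text
time: 16.37
position: [0.4561, -0.1214, 0.2184]
tcp_rot: [[0.97, -0.244, 0.004], [-0.244, -0.97, 0.001], [0.004, -0.002, -1.0]]
ft_force: [-0.5, 0.8, -0.2]
opening: 0.0634
grip_force: 0.0
```

```bash
python3 - <<'E'
from h import *
s=arm.state();p=vision.capture('wrist');q=vision.capture('scene')
im=np.zeros((480,800,3),np.uint8);im[:,:400]=p['color'][:,110:510];im[:,400:]=cv2.resize(q['color'][200:400,250:417],(400,480))
save({'color':im},'w5.png');print(s['time'],s['position'])
c=np.array([.525,-.1375]);t=np.radians(165.5)
for r,d,z in((70,0,.078),(106,-41,.09),(106,41,.09)):
    a=t+np.radians(d);print(proj(p,[*(c+r/1000*np.array([np.cos(a),np.sin(a)])),z],s)-[110,0])
E
```

```text
16.3667 [ 0.45612092 -0.12141336  0.21837446]
[195.9 223.1]
[105.4 239. ]
[286.1 240.3]
```

View pics/w5.png

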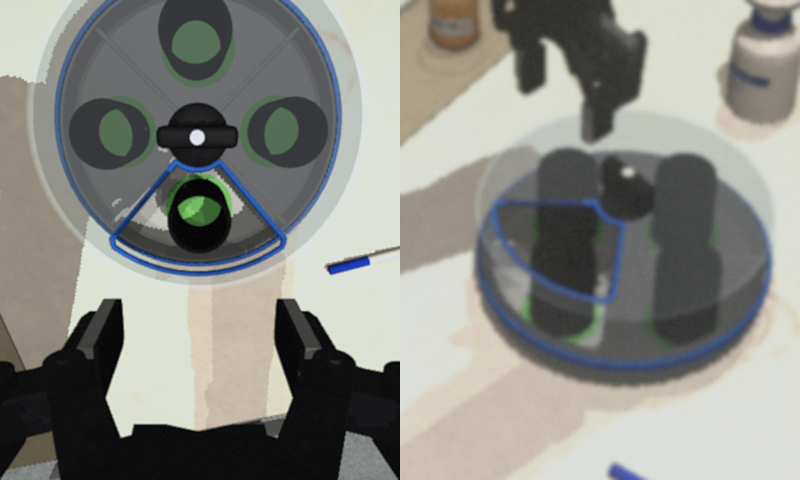

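The barrel stands upright on the felt (rim at about (199,221)). The opening is still square over the bay, with corners (112,240) and (285,240), the stored barrels are unmoved and the gripper is clear. Handing in.

```bash
python3 -c "
from h import *
print(arm.sign_off())"
```

```text
the job is handed in; nothing more can be done
None
```

The black barrel stands upright on the felt in the free bay, set down gently and released, with the cover's opening squarely over it; I handed the job in at about 16.5 s, and no verdict was returned.

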